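# Vent the cheese keeper and hold its stuck lid ajar

### The arm

A 6-joint arm with a two-finger parallel gripper is mounted at the origin on a cart in front of the work surface, level with it; the furniture and walls round the work are solid. World frame = base frame: x ahead of the robot, y to its left, z up, the work surface at z = 0. Lengths are in m, angles in degrees, forces in N, time in s.
With the tool pointing down it reaches from about 0.325 to 0.85 m from the base axis. Payload 15.5 kg.
Tool frame: the origin (TCP) lies at the very end of the fingers, on their centre line; the grasp point (between the pads) lies arm.grip_depth behind it (arm.grip_depth is the distance from the TCP to the grasp point, in m); z points along the fingers, y is the line along which they close (so a half turn about z gives the same grasp; the last joint's range is limited). The gripper opens to 91 mm and grips with 3 to 60 N. Pads are 32 mm wide; open, the fingers measure 118 mm over their backs; the gripper's body (76 mm by 178 mm) begins 60 mm behind the grasp point.
Start: joints at [-81.331, 28.281, 77.091, -0, 74.628, -5.472], TCP at [0.153, -0.606, 0.214] pointing down, gripper open.
Joint ranges: [-166.48, 166.48], [-47.26, 123.95], [12.59, 153.08], [-70.14, 250.14], [6.76, 159.57], [-176.63, 176.63]. Speed limits (degrees/s): [108.29, 108.29, 147.25, 172.46, 172.46, 172.46].

### API

Orientations are given as a 3x3 rotation matrix whose columns are the frame's x, y, z axes.
In Python, from rig import arm gives the robot as it stands. Calls block until the motion is done:
- arm.move_to(position, orientation): joint-space move of the TCP to a pose.
- arm.move_l(position, orientation=None, feed=0.15): straight line of the TCP; orientation=None keeps the orientation; feed is the mean speed in m/s.
- arm.move_joints(angles): joint-space move.
- arm.grip(opening): finger opening in m; the grip force is fixed at half the most; returns when the fingers have stopped.
- arm.sleep(seconds).
- arm.solve_ik(position, orientation): joint angles nearest the present ones, or None.
- arm.snapshot(name): name is "scene" or "top"; returns the picture (420x560x3 uint8, red, green, blue); there is no depth.
- arm.get_calibration(name): a dict with "intrinsics" (3x3 intrinsics, pixels), "k1" (the pictures are not rectified: a ray, as slopes to the right and down, at radius r is drawn at 1 + k1 r^2 times it, then the intrinsics apply), "cam_to_world" (4x4, takes a point from camera to world coordinates). Camera axes: x right, y down, z forward; pixel columns grow to the right and rows downward; lengths in m; the calibration is good to about 2 mm. A picture is of the moment at which its call begins. get_calibration takes no time and is no camera call.
A pose or a line that the arm cannot do raises arm.Unreachable and nothing moves.
- arm.sign_off(): hands the job in; it is judged then, once.
Readings, each from a call of its own:
- arm.current_t(): time.
- arm.current_joint_positions(): joint angles.
- arm.current_dq(): joint speeds.
- arm.current_tau(): joint torques, N m.
- arm.current_ee_pos(): TCP position.
- arm.current_tool_rot(): TCP orientation.
- arm.current_force(): force on the tool from outside, world axes, zero at the start.
- arm.current_torque(): the same for the moment, N m.
- arm.current_width(): finger opening in m.
- arm.current_grasp_force(): force on a finger pad.
Only numpy, scipy, OpenCV 4.12 (cv2) and the standard library are available. Lean on these libraries where they do the work, as an engineer would, in place of code of your own. Each camera call takes 0.05 s, during which the arm holds its last target. There are 200 camera calls.

### The job

Air the vacuum cheese keeper: first turn the vent knob on its side block fully anticlockwise (seen from above) to its end stop, then take the lid's bar handle, pull the lid free of its sticky seal and finish holding it slightly open, still gripped, with its front edge about 3 cm up. Do not fling the lid wide open (more than some 9 cm) when the seal lets go, leave the knob at its stop, and leave the things standing around where they are.

Things in the scene. Friction and masses are not known exactly. Their poses are not given: they have to be found in the camera images.
- keeper: vacuum cheese keeper, fixed to the worktop: steel box 160 mm deep (x), 180 mm wide (y), 95 mm high, with a hinged clear lid in a white frame, and a grey valve block (120 x 82 mm, 90 mm high) on its left (+y) side. Origin: centre of the steel box's underside, on the worktop; x points from the front (handle side) to the rear (hinge side), y to the valve block, z up. Yaw -0.2 to 0.4 rad.
- keeper_lid (a joint): lid angle, rad: 0 shut, grows as its front edge rises (0.18 is about 3 cm at the front edge, 169 mm from the hinge axis; 0.6 is nearly 10 cm). The lid weighs about 0.45 kg and falls back if let go and rests on the seal at under 0.08. The seal sticks when shut: the bar must be pulled up with some 10 to 15 N; this peak is past after 3 mm of lift at the bar, and the lid is clear of the seal after 11 mm.
- lid_bar (a point): centre of the lid's handle: a dark steel round bar, 14 mm thick, running 100 mm along the keeper's y between two posts near the lid's front edge, 138 mm in front of the hinge axis, its centre line 34 mm above the lid frame (146 mm above the worktop when shut), with free space under it. Its axes match the keeper's when shut and tilt with the lid.
- lid_hinge (a point): middle of the lid's hinge axis, at the rear rim of the keeper, 99 mm above the worktop; the axis runs along the keeper's y. Behind the keeper a fixed clear glass screen, 24 cm high, stands across the worktop at about x = 0.61 to 0.64 m, from y = 0.24 m to the right.
- vent (a joint): angle of the vent knob, rad: 0 at its anticlockwise end stop, grows as it is turned clockwise seen from above; it starts 0.7 to 1.4 rad from the stop. It turns with about 0.05 N m and stays where it is left.
- vent_grip (a point): on the vent knob's upright axis, at the height to grip (127 mm above the worktop; 15 mm behind and 130 mm left of the keeper's origin). The knob stands on the valve block: a 48 mm black disc with an upright bar across it (46 mm long, 14 mm thick, from 104 to 134 mm above the worktop). Turns with the knob: its x axis runs along the bar; at joint value 0 that is along the keeper's x.
- cheese_wedge: bystander: wrapped cheese wedge, 65 x 106 x 42 mm, on the worktop just right (-y) of the keeper; origin under its centre.
- spice_jar: bystander: upright spice jar, 43 mm thick, 100 mm high, behind and left of the keeper; origin under its centre.
- tape: bystander: roll of masking tape lying flat, 62 mm across, 19 mm high, to the right of the keeper; origin under its centre.
- tub: bystander: round tub, 72 mm wide, 71 mm high, to the right of the keeper; origin under its centre.

How it is judged (in metres and radians):
On the way, in this order (a step that is already met when the one before it is completed fails the run):
1. the vent knob is at its anticlockwise end stop, the lid still shut (value of joint vent below 0.08 rad and value of joint keeper_lid below 0.02 rad), for 0.2 s.
2. the lid has broken free of its seal (value of joint keeper_lid above 0.085 rad), for 0.2 s.
At the end, for the whole second after the job is handed in: The program ends with the gripper still holding the lid (finger contact over 1 N), the lid at rest between 0.1 and 0.32 rad (front edge about 1.7 to 5.3 cm up), and the vent knob within 0.12 rad of its anticlockwise stop (value of joint vent below 0.12 rad and value of joint keeper_lid between 0.1 and 0.32 rad and velocity of joint keeper_lid between -0.1 and 0.1 rad/s and contact force between keeper_lid and the fingers above 1 N); the arm keeps its last pose, push and grip.
It fails at once if the lid is flung open: over 0.6 rad (nearly 10 cm at the front edge) (value of joint keeper_lid above 0.6 rad).
It fails at once if the lid is lifted off its seal (over 0.04 rad) while the vent knob is away from its stop (over 0.15 rad) (value of joint keeper_lid above 0.04 rad and value of joint vent above 0.15 rad).
It fails at once if a bystander is pushed more than 3 cm (distance of any of cheese_wedge, spice_jar, tape, tub from where it was at the start of the episode above 0.03 m).
It also fails if it takes over 45 s, if anything falls off the work surface, if the arm or the gripper's body presses on something with over 40 N, if the wrist force passes 120 N, or if a joint passes its speed limit or range.

## Working session

There is one attempt and no reset: what is moved stays moved. The work goes in short steps, each a Python script; the robot and the scene stay as the last script left them, time stands still between calls to the robot, and variables do not carry over. Pictures are saved under pics/ and viewed, at most 10 in all, crops included, and the job is handed in when it is done.

```bash
mkdir -p pics; ls; python3 - <<'E'
from rig import arm
import cv2
for n in("scene","top"):
    im=arm.snapshot(n); cv2.imwrite(f"pics/{n}0.png",im[:,:,::-1])
    c=arm.get_calibration(n); print(n,c)
print(arm.grip_depth,arm.current_t())
E
```

```text
pics
scene {'intrinsics': array([[545.04878526,   0.        , 279.24266802],
       [  0.        , 545.04878526, 213.44398957],
       [  0.        ,   0.        ,   1.        ]]), 'k1': -0.0824816711094678, 'cam_to_world': array([[-0.93849232, -0.15037635,  0.31083616,  0.1012224 ],
       [-0.34504508,  0.44299795, -0.82746402,  1.13075549],
       [-0.01326877, -0.88382112, -0.4676368 ,  0.7641085 ],
       [ 0.        ,  0.        ,  0.        ,  1.        ]])}
top {'intrinsics': array([[538.34747253,   0.        , 281.07933069],
       [  0.        , 538.34747253, 212.92556158],
       [  0.        ,   0.        ,   1.        ]]), 'k1': -0.19000182109444086, 'cam_to_world': array([[-0.02521617, -0.99523376,  0.0942014 ,  0.40559108],
       [-0.99958806,  0.0238097 , -0.01602497,  0.0060569 ],
       [ 0.01370568, -0.09456669, -0.99542418,  1.48449726],
       [ 0.        ,  0.        ,  0.        ,  1.        ]])}
0.0188 0.1
```

View pics/scene0.png

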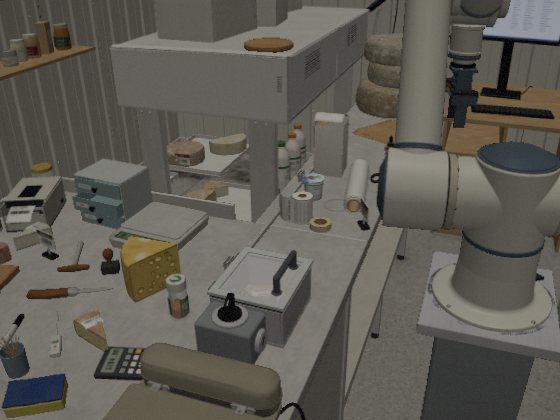

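View pics/top0.png

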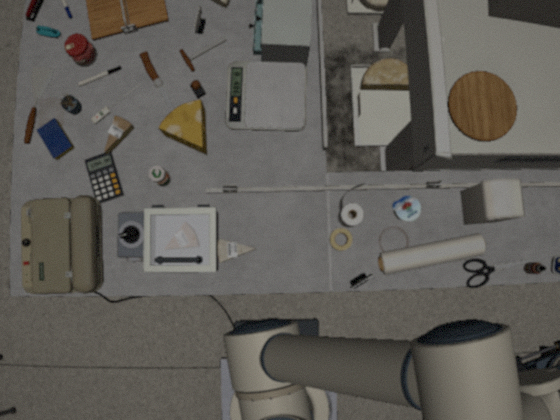

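The scene view shows the keeper with its bar at about (290,272) and the knob at about (230,310). In the top view the keeper is at (180,240), the knob at (130,235), the bar at (180,260), and a bag sits to its left. I'll enlarge both.

```bash
python3 - <<'E'
import cv2
a=cv2.imread("pics/top0.png")[190:290,100:230]; b=cv2.imread("pics/scene0.png")[230:370,180:330]
f=lambda i,s:cv2.convertScaleAbs(cv2.resize(i,None,fx=s,fy=s,interpolation=cv2.INTER_CUBIC),alpha=1.6)
cv2.imwrite("pics/topc.png",f(a,6)); cv2.imwrite("pics/scenec.png",f(b,4))
E
```

```text
(no output)
```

View pics/topc.png

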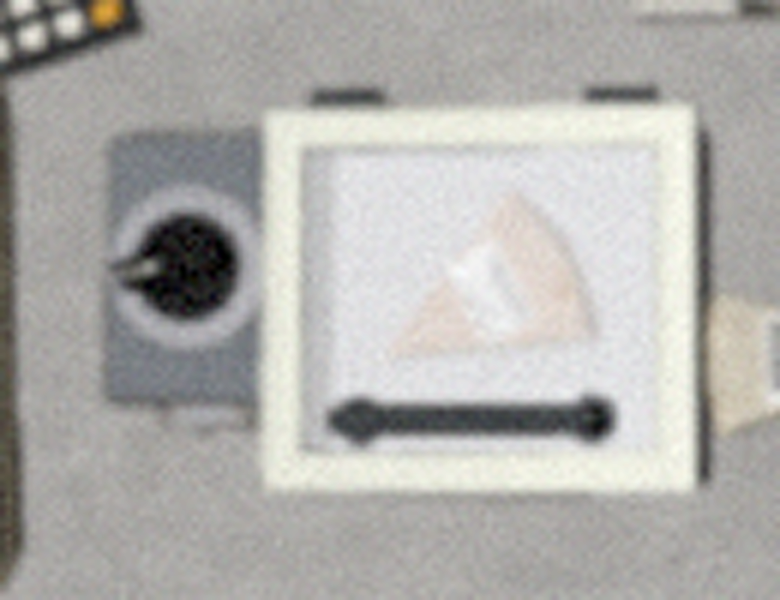

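View pics/scenec.png

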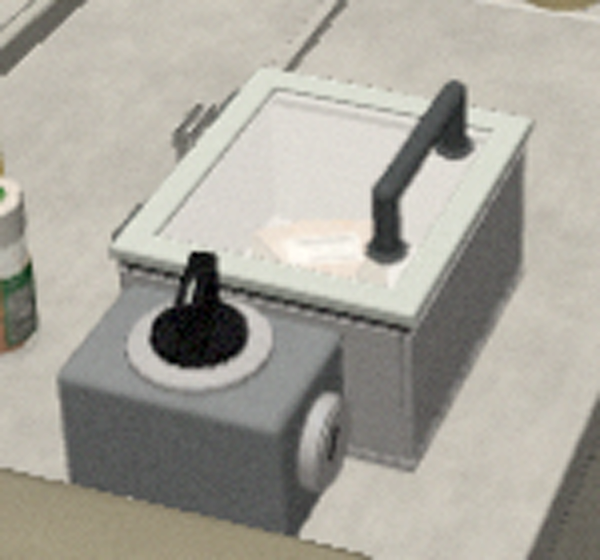

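```bash
cat > h.py <<'E'
import numpy as np
from rig import arm
C={n:arm.get_calibration(n) for n in("scene","top")}
def proj(n,P):
    c=C[n];T=np.linalg.inv(c["cam_to_world"]);p=np.atleast_2d(P)@T[:3,:3].T+T[:3,3]
    s=p[:,:2]/p[:,2:];s=s*(1+c["k1"]*(s**2).sum(1))[:,None]
    return s*c["intrinsics"][0,0]+c["intrinsics"][:2,2]
def K(q,P):  # keeper->world
    x,y,a=q[:3];R=np.array([[np.cos(a),-np.sin(a),0],[np.sin(a),np.cos(a),0],[0,0,1]])
    return np.atleast_2d(P)@R.T+[x,y,0]
E
cat > fit.py <<'E'
from h import *
import cv2
from scipy.optimize import least_squares
T=lambda u,v:(100+(u+.5)/6-.5,190+(v+.5)/6-.5)
S=lambda u,v:(180+(u+.5)/4-.5,230+(v+.5)/4-.5)
tp=np.array([T(263,108),T(697,106),T(697,490),T(262,490),T(185,267),T(472,418)])
sp=np.array([S(112,250),S(262,72),S(532,122),S(412,320),S(200,336),S(420,138)])
def model(q):
    x,y,a,h,w,r=q;f=h-.169;z=.112
    return K(q,[[r,w,z],[r,-w,z],[f,-w,z],[f,w,z],[.015,.13,.104],[h-.138,0,.149]])
fun=lambda q:np.r_[(proj("top",model(q))-tp).ravel(),(proj("scene",model(q))-sp).ravel()]
s=least_squares(fun,[.45,.28,0,.08,.093,.088],loss="soft_l1")
print(s.x.round(4));print(s.fun.reshape(-1,2).round(1).tolist())
np.save("q.npy",s.x);q=s.x
tiles=[]
for a in (.7,.95,1.2,1.4):
    row=[]
    for n,(u,v) in(("top",(113,215)),("scene",(205,285))):
        im=cv2.imread(f"pics/{n}0.png")[v:v+40,u:u+50]
        im=cv2.convertScaleAbs(cv2.resize(im,None,fx=5.2 if 0 else 4,fy=4,interpolation=cv2.INTER_CUBIC),alpha=2.5)
        c,sn=np.cos(-a),np.sin(-a)
        P=[[.015+c*i-sn*j,.13+sn*i+c*j,z] for z in(.104,.134) for i,j in((.023,.007),(.023,-.007),(-.023,-.007),(-.023,.007))]
        p=((proj(n,K(q,P))-[u,v]+.5)*4).astype(int)
        if a>0: 
            cv2.polylines(im,[p[4:]],True,(0,255,0),1)
            cv2.line(im,tuple(map(int,p[4])),tuple(map(int,p[0])),(0,0,255),1)
        row.append(im)
    tiles.append(np.hstack(row))
im=cv2.imread("pics/scene0.png")[285:325,205:255];im=cv2.convertScaleAbs(im,alpha=3,beta=20)
cv2.imwrite("pics/ov.png",np.vstack([np.hstack(tiles[:2]),np.hstack(tiles[2:]),cv2.hconcat([cv2.resize(im,(300,240),interpolation=cv2.INTER_CUBIC),cv2.resize(cv2.convertScaleAbs(cv2.imread("pics/top0.png")[215:255,113:163],alpha=3,beta=20),(300,240),interpolation=cv2.INTER_CUBIC),np.zeros((240,200,3),np.uint8)])]))
E
python3 fit.py
```

```text
[ 0.4733  0.2474 -0.0132  0.0875  0.0939  0.0818]
[[-0.2, 0.6], [-0.5, 0.1], [-0.3, -0.0], [-0.5, 0.3], [-0.3, 0.2], [-2.0, -0.1], [-0.3, -0.8], [0.0, -1.7], [0.1, -1.2], [0.1, -1.1], [0.1, -1.6], [-0.1, 0.1]]
```

View pics/ov.png

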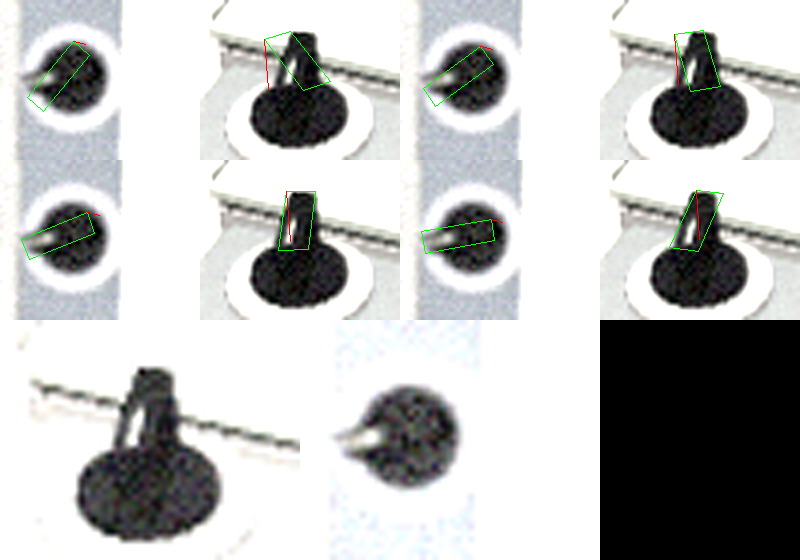

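```bash
cat >> h.py <<'E'
q=np.load("q.npy")
def Rot(yaw):  # tool z down, tool y (closing line) at world angle yaw
    y=np.array([np.cos(yaw),np.sin(yaw),0]);z=np.array([0,0,-1.]);return np.c_[np.cross(y,z),y,z]
def back(n,px,z):
    from scipy.optimize import fsolve
    return fsolve(lambda p:proj(n,[p[0],p[1],z])[0]-px,[.5,.2])
knob=K(q,[.015,.13,.127])[0]; bar=K(q,[q[3]-.138,0,.146])[0]
E
python3 - <<'E'
from h import *
print(knob,bar)
for z in(0,.1,.15): print("bag",back("top",(100,240),z))
print("hood",back("top",(415,165),.3),back("top",(415,165),.5),"pack",back("top",(465,222),.15))
for z in (.1,.12,.15): print("bag scene edge",z,back("scene",(280,390),z),back("scene",(150,350),z))
d=arm.grip_depth
for nm,p in(("k",knob),("kh",knob+[0,0,.12]),("b",bar),("bh",bar+[0,0,.12])):
  for yaw in ((-90+18,18,90,-162) if nm[0]=="k" else (0,180)):
    s=arm.solve_ik(p-[0,0,d],Rot(np.radians(yaw)+q[2]))
    print(nm,yaw,None if s is None else np.round(s,0))
E
```

```text
[0.48997653 0.37721403 0.127     ] [0.42279326 0.24808998 0.146     ]
bag [0.4818851 0.4925349]
bag [0.47674572 0.45976434]
bag [0.47417603 0.44337906]
hood [ 0.61958073 -0.31947117] [ 0.58344901 -0.26450641] pack [ 0.49732024 -0.48518383]
bag scene edge 0.1 [0.32980122 0.53101301] [0.58142043 0.52013482]
bag scene edge 0.12 [0.32291744 0.54907459] [0.566959 0.538524]
bag scene edge 0.15 [0.31259177 0.57616696] [0.54526685 0.56610778]
k -72 [ 32.  34.  85.  -0.  61. 105.]
k 18 [32. 34. 85. -0. 61. 15.]
k 90 [ 32.  34.  85.  -0.  61. -57.]
k -162 [  32.   34.   85.   -0.   61. -165.]
kh -72 [ 32.  27.  77.  -0.  76. 105.]
kh 18 [32. 27. 77. -0. 76. 15.]
kh 90 [ 32.  27.  77.  -0.  76. -57.]
kh -162 [  32.   27.   77.   -0.   76. -165.]
b 0 [ 23.  24. 102.  -0.  54.  24.]
b 180 [  23.   24.  102.   -0.   54. -156.]
bh 0 [23. 15. 93. -0. 72. 24.]
bh 180 [  23.   15.   93.   -0.   72. -156.]
```

```bash
python3 - <<'E'
from h import *
y0=np.pi/2-1.25+q[2]
d=np.array([0,0,arm.grip_depth])
R=Rot(y0)
arm.move_to([.2,-.36,.36],Rot(0)); arm.move_to([.40,.05,.36],Rot(0.1))
arm.move_to(knob+[0,0,.10]-d,R); arm.grip(.048)
arm.move_l(knob+[0,0,.003]-d,R,feed=.08)
print(arm.current_t(),arm.current_ee_pos(),arm.current_force())
arm.grip(0.0)
print(arm.current_width(),arm.current_grasp_force(),arm.current_force(),arm.current_torque(),arm.current_t())
E
```

```text
6.4833 [0.4902433  0.37739997 0.11170622] [-0.31017749 -1.0308286   0.16754692]
0.013433630531217966 29.991575181484222 [ 3.74659984  3.55520682 -1.77405404] [ 0.61058502 -0.78628378  0.05315649] 7.1
```

```bash
python3 - <<'E'
from h import *
y0=np.pi/2-1.25+q[2]
p=arm.current_ee_pos()
for a in [.3,.6,.85,1.0,1.1,1.16,1.22,1.28,1.34,1.4]:
    arm.move_to(p,Rot(y0+a)); t=arm.current_torque(); f=arm.current_force(); r=arm.current_tool_rot()[:,1]
    print(a,round(np.arctan2(r[1],r[0])-y0,3),np.round(t,2),np.round(f,1),round(arm.current_width(),4),arm.current_t())
    if abs(t[2])>.6: break
import cv2
ims=[cv2.resize(arm.snapshot(n)[v:v+110,u:u+130],(390,330)) for n,u,v in(("top",90,185),("scene",180,240))]
cv2.imwrite("pics/k1.png",np.hstack(ims)[:,:,::-1])
E
```

```text
0.3 0.296 [-0.22  0.35  0.06] [-2.9 -0.1  3.6] 0.0138 7.5
0.6 0.597 [-0.71  0.8   0.04] [-5.2 -3.   5.9] 0.0142 7.9
0.85 0.847 [-1.24  1.02  0.04] [-6.5 -5.8  7.9] 0.014 8.2583
1.0 0.997 [-1.64  1.03  0.01] [-6.1 -8.4  9.3] 0.0138 8.5333
1.1 1.097 [-1.89  1.07  0.01] [-6.9 -9.7  9.7] 0.014 8.7833
1.16 1.156 [-2.    1.01  0.  ] [ -6.  -11.1  10.4] 0.0136 9.0333
1.22 1.217 [-2.15  1.05 -0.  ] [ -6.9 -11.1  10.2] 0.0132 9.2833
1.28 1.276 [-2.16  0.92 -0.98] [ -6.3 -12.5  10.2] 0.0139 9.5333
```

View pics/k1.png

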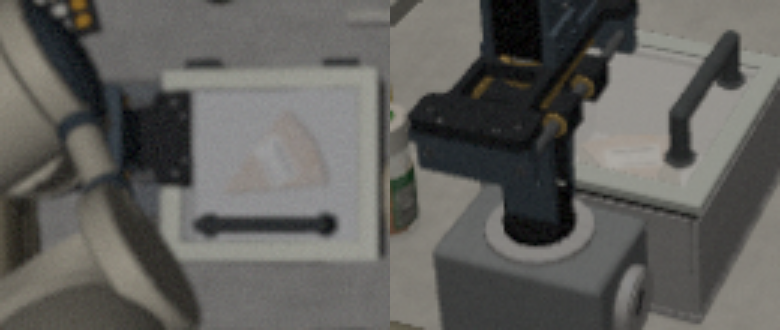

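```bash
python3 - <<'E'
from h import *
d=np.array([0,0,arm.grip_depth])
arm.sleep(.3); arm.grip(.028)
p=arm.current_ee_pos(); r=arm.current_tool_rot()[:,1]
arm.move_l(p+[0,0,.11],feed=.12)
import cv2
R=Rot(q[2])
arm.move_to(bar+[0,0,.09]-d,R); arm.grip(.06)
ims=[cv2.resize(arm.snapshot(n)[v:v+110,u:u+130],(390,330)) for n,u,v in(("top",90,185),("scene",180,240))]
cv2.imwrite("pics/b0.png",np.hstack(ims)[:,:,::-1])
print(arm.current_force(),arm.current_t())
arm.move_l(bar-d,R,feed=.08)
print(arm.current_ee_pos(),arm.current_force(),arm.current_t())
E
```

```text
[-1.08325326 -0.88726426  0.21840432] 13.5417
[0.42307217 0.24820685 0.1276158 ] [-0.2286046  -0.1922406  -0.28890463] 14.8167
```

View pics/b0.png

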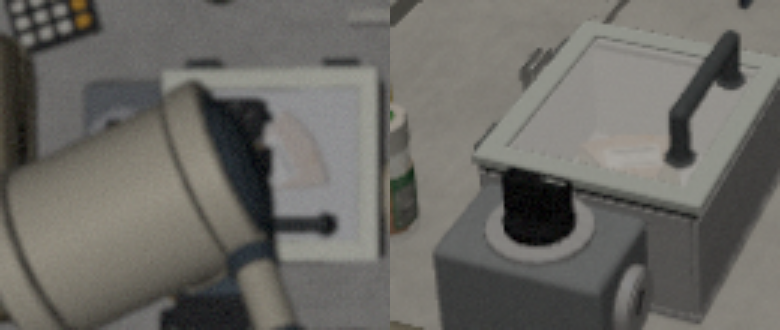

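The knob bar now lies along the keeper's x, so it is at its stop, and the lid is still shut. Next I grip the bar and lift along its arc.

```bash
python3 - <<'E'
from h import *
import cv2
arm.grip(0.0); p0=arm.current_ee_pos(); R0=arm.current_tool_rot()
print(arm.current_width(),arm.current_grasp_force(),np.round(arm.current_force(),1))
k=np.array([-np.sin(q[2]),np.cos(q[2]),0])
g0=p0+R0[:,2]*arm.grip_depth; hx=K(q,[q[3],0,.099])[0]; hx=g0+(K([0,0,q[2]],[.138,0,-.047])[0])
for th in [.01,.02,.03,.045,.06,.08,.1,.12,.14,.16,.18,.2]:
    M=cv2.Rodrigues(k*th)[0]; R=M@R0
    arm.move_l(hx+M@(g0-hx)-R[:,2]*-0-(-R[:,2]*0)-0+(-1)*(R[:,2]*-arm.grip_depth) if False else hx+M@(p0-hx),R,feed=.03)
    f=arm.current_force(); print(th,np.round(arm.current_ee_pos()-p0,4),np.round(f,1),round(arm.current_width(),4),round(arm.current_t(),2))
    if np.linalg.norm(f)>60: print("stop");break
arm.sleep(.3)
ims=[cv2.resize(arm.snapshot(n)[v:v+130,u:u+130],(390,390)) for n,u,v in(("top",90,165),("scene",180,220))]
cv2.imwrite("pics/b1.png",np.hstack(ims)[:,:,::-1]); print(arm.current_grasp_force())
E
```

```text
0.013365170972993754 30.00071346759796 [-3.3 -0.4  1.9]
0.01 [ 0.0001 -0.0001  0.001 ] [-3.8  3.3 -6.3] 0.0136 15.84
0.02 [ 0.0005 -0.0001  0.0025] [-5.7  2.8 -3.6] 0.0133 16.09
0.03 [ 0.0008 -0.0001  0.0039] [-8.2  4.2  0. ] 0.0133 16.34
0.045 [ 0.0014 -0.0001  0.006 ] [-12.7   3.3   5.3] 0.0137 16.59
0.06 [ 0.002  -0.0001  0.0082] [-16.5   4.1  12.4] 0.0134 16.84
0.08 [ 0.0025 -0.0001  0.0105] [-20.3   7.8   5.1] 0.0134 17.09
0.1 [ 0.0033 -0.0002  0.0131] [-24.2   7.7   8.3] 0.0134 17.34
0.12 [ 0.0041 -0.0002  0.0157] [-27.5   8.2  10.1] 0.013 17.59
0.14 [ 0.005  -0.0002  0.0183] [-31.6   8.2  11.8] 0.0133 17.84
0.16 [ 0.0059 -0.0003  0.0208] [-36.1   9.6  15.3] 0.0133 18.09
0.18 [ 0.0069 -0.0003  0.0234] [-39.6   9.2  18.6] 0.0129 18.34
0.2 [ 0.008  -0.0003  0.026 ] [-43.8   9.6  20.9] 0.0135 18.59
30.006071850657463
```

View pics/b1.png

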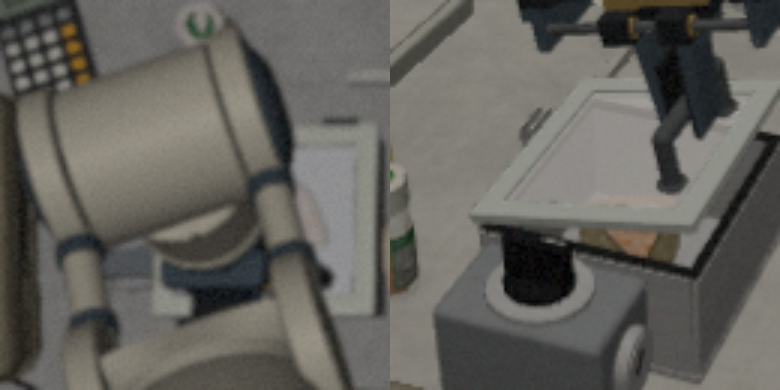

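The lid is off its seal by about 2.6 cm at the bar and still gripped, and the knob is unmoved. I'll ease off the sideways strain, check it stays steady, and hand in.

```bash
python3 - <<'E'
from h import *
p=arm.current_ee_pos()
arm.move_l(p+[-.002,0,0],feed=.02); arm.sleep(.5)
print(arm.current_ee_pos()-p,arm.current_force(),arm.current_grasp_force(),arm.current_width(),arm.current_t())
print(arm.sign_off())
E
```

```text
[-1.23646586e-04  1.30556575e-04 -3.31882546e-05] [ 7.7002989   1.43833624 -8.90833013] 29.998997747898102 0.01317025947153444 20.1333
the job is handed in; nothing more can be done
None
```

The job is handed in at about 20 s: the vent knob is at its anticlockwise stop, and the lid is free of its seal and still gripped, bar 2.6 cm up (about 0.19 rad, roughly 3 cm at the front edge); the judge's result was not shown.

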